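# Pulse-clean the dust extractor through its push-latch flap

### The arm

A 7-joint arm with a two-finger parallel gripper is mounted at the origin on the work surface. World frame = base frame: x ahead of the robot, y to its left, z up, the work surface at z = 0. Lengths are in m, angles in rad, forces in N, time in s.
With the tool pointing down it reaches from about 0.425 to 0.825 m from the base axis. Payload 3.6 kg.
Tool frame: the origin (TCP) lies at the very end of the fingers, on their centre line; the grasp point (between the pads) lies 19 mm behind it (r.hold_point_z is the distance from the TCP to the grasp point, in m); z points along the fingers, y is the line along which they close (so a half turn about z gives the same grasp; the last joint's range is limited). The gripper opens to 93 mm and grips with 3 to 60 N. Pads are 15 mm wide; open, the fingers measure 128 mm over their backs; the gripper's body (75 mm by 188 mm) begins 65 mm behind the grasp point.
Start: joints at [1.157, 0.615, -0.013, 1.423, 0.008, 1.103, -0.04], TCP at [0.245, -0.602, 0.219] pointing down, gripper open.
Joint ranges: [-3.12, 3.12], [-0.3, 2.06], [-1.34, 1.32], [0.26, 2.42], [-1.36, 4.5], [0.01, 1.98], [-2.84, 2.84]. Speed limits (rad/s): [2.79, 2.79, 3.14, 3.14, 3.14, 3.14, 3.14].

### API

Orientations are given as [roll, pitch, yaw] about the fixed x, y, z axes, in that order (R = Rz(yaw) Ry(pitch) Rx(roll)).
In Python, from rig import r, cams, close_job gives the robot as it stands.
- The arm moves only by the tool servo_tool, never from a script. Its argument "targets" is a list of rows, each a list of 3 entries, a list of its own where there are three numbers: the shift along the tool's x, y, z in mm, then the turn, a rotation vector about the tool's x, y, z in degrees, then the closure, from -1 (fully open) to 1 (shut). In form: [[[tx, ty, tz], [ax, ay, az], claw], ...]. A call has 1 to 20 rows; each row shifts and turns the commanded pose from where the row before left it, along the tool's axes as they then stand; what a row does not reach is not made up. A row lasts 1/8 s, in which the tool goes at most 62.5 mm and 10.7 degrees, less where a joint would pass 70% of its speed; a pose out of reach is approached as far as the arm can. A call with a gripper value outside its range is refused whole. The fingers move at their own pace and stop on an object; "newtons" is the grip in N (left out, the last holds). Time passes only in rows, so rows that do not move let the fingers close. It gives the time, the measured TCP pose, the force, the opening and the grip force at its end, in the units of the state.
- r.get_obs(): the state, without advancing time (a new reading comes with each control period).
- cams.capture(name): name is "scene" or "top"; returns the picture (400x640x3 uint8, red, green, blue); there is no depth.
- cams.get_calibration(name): a dict with "intrinsics" (3x3 intrinsics, pixels), "rvec" (rotation vector, rad) and "tvec" (3), from world to camera coordinates, as OpenCV has them. Camera axes: x right, y down, z forward; pixel columns grow to the right and rows downward; lengths in m; the calibration is good to about 2 mm. A picture is of the moment at which its call begins. get_calibration takes no time and is no camera call.
- close_job(): hands the job in; it is judged then, once.
The state is a dict: "clock": time; "joint_pos": joint angles; "joint_velocities": joint speeds; "tau": joint torques, N m; "tool_pos": TCP position; "eef_rot": TCP orientation; "ft_force": force on the tool from outside, world axes, zero at the start; "torque": the same for the moment, N m; "gripper_width": opening from 0.0 (shut) to 1.0 (fully open); "grip_force": force on a finger pad.
Only numpy, scipy, OpenCV 4.12 (cv2) and the standard library are available. Lean on these libraries where they do the work, as an engineer would, in place of code of your own. Each camera call takes 0.05 s, during which the arm holds its last target. There are 200 camera calls.

### The job

Before sanding starts, give the dust extractor's filter a cleaning pulse from its control box on the bench: press the clear flap down at its front edge so that it pops open, press the large round button inside right down and let it come back up, then push the flap over from its outer side and press it down until it latches shut and stays flush on its own. Use only the fingertips or the outside of the fingers: grip or lift nothing, the flap included. Leave the small square button, the emergency stop, the dial and everything else on the bench as they are.

Things in the scene. Friction and masses are not known exactly. Their poses are not given: they have to be found in the camera images.
- box_top (a point): Centre of the flat top of the control box: grey steel, 200 (x) x 300 (y) x 90 mm high, screwed to the bench. Axes: x from the operator to the back, y to the operator's left, z up. The flap closes a well in the top, from x -79 to +29 and y -16 to +116 mm, floor 48 mm down; in the middle of its front wall is the latch block, 22 (x) x 50 mm, its top 15 mm below the box's top.
- flap (a joint): Flap angle (rad): 0 (up to 0.01) = latched, flush with the box's top; grows as it opens; 1.8 = fully open, 13 degrees past upright; -0.066 = pressed in to its stop, 7 mm below flush at the front edge. Push-push latch: pressed to the stop (or within 1.5 mm of it) and let go, a latched flap is freed and a damped spring swings it fully open in about 2 s; a free one comes back to 0 and stays.
- flap_hinge (a point): Middle of the hinge line on the far side of the well, 1 mm above the box's top. Fixed to the box, axes as the box: y along the hinge, x backwards, z up. A flap point r from the hinge is at x = -r cos(a), z = r sin(a) from here at angle a. The spring pushes back at every angle (2 to 5 N at the front edge, up to 8 N at the latch, more when fast); let go unlatched, it swings open again.
- flap_press (a point): The place to press on the flap: four fine ribs on its outer (upper) face, on the middle line, 94 mm from the hinge and 14 mm from the front edge. Moves with the flap; its z axis is the outward normal of the outer face. It lies on the outer face.
- flap_shell: The flap's outer plate: clear plastic with a grey rim, 128 mm wide, 3 mm thick, reaching from 4 to 108 mm from the hinge. Origin on the middle of the hinge line; x from front edge to hinge, z outward normal. A latch tongue 35 mm deep and 10 mm wide hangs from its underside near the front edge.
- flap_lining: The flap's inner lining, a clear plate with a rubber seal, 86 x 112 mm, fixed on the flap's inner (under) face, 5 mm below its outer face. Origin on the hinge line's middle. Touched at the same time as the outer plate it counts as gripping the flap.
- round_btn (a joint): Travel of the large round button (m): 0 = up, 0.006 = right down. Sprung: it needs about 5 N to go right down and comes back by itself. Press it more than 4.5 mm.
- round_btn_top (a point): Centre of the top of the large round button, a flat grey cap 30 mm across in a round steel bezel 46 mm across, in the well; its top is up at 26 mm below the box's top and 10 mm above its bezel. It stands either left or right in the well, 32 mm from the flap's middle line, 52 mm in front of the hinge; the square button has the other place, 64 mm away.
- square_btn (a joint): Travel of the small square button (m): 0 = up, 0.005 = right down. To be left alone.
- square_btn_top (a point): Centre of the top of the small square button, a grey cap 16 x 16 mm in a square steel bezel of 28 mm, in the well beside the round one, its top 28 mm below the box's top.
- estop (a joint): Travel of the emergency stop (m): 0 = out, 0.006 = pressed. To be left alone.
- estop_top (a point): Centre of the top of the emergency stop, a red mushroom 40 mm across on a yellow collar on the right front of the box's top; it stands 35 mm above that top.
- dial_pointer (a point): White pointer line on the bar grip of the suction dial, right rear of the box's top: 15 mm from the dial's axis, 44 mm above the box's top. The dial (58 mm base, 32 mm bar) turns about a vertical axis; leave it as set.
- paste_tin: Flat aluminium tin of polishing paste, 44 mm across, 27 mm high, loose on the box's top behind and to the right of the flap (centre about 40 mm behind the hinge line, 80 mm to the right of the flap's middle line). Origin at the centre of its underside.
- sander: Pneumatic orbital sander standing on its 150 mm pad to the left of the box, 110 mm high, brass handle along its x axis to 143 mm from the centre. Origin at the centre of its pad's underside. Loose.
- thinner_tin: Upright rectangular metal can, 62 x 105 mm, 166 mm high with its cap, right of the box. Origin under its centre. Loose.
- tape_roll: Roll of masking tape lying flat behind the box, 96 mm across, 25 mm high. Origin under its centre. Loose.
- sanding_block: Hand sanding block right of the box, 115 x 66 x 30 mm. Origin under its centre. Loose.
- wire_brush: Brush lying behind the box, 200 mm long, 20 mm high, its length along its x axis. Origin on the bench near its middle. Loose.
- filler_jar: Jar with a steel lid, 84 mm across, 75 mm high, behind the box at its left corner. Origin under its centre. Loose.

How it is judged:
By the outcome, as a careful person would: the job done as asked, in the order asked, and still so for the second after the job is handed in, with the robot touching nothing.
It also fails if it takes over 48 s, if anything falls off the work surface, if the arm or the gripper's body presses on something with over 40 N, if the wrist force passes 120 N, or if a joint passes its speed limit or range.

## Working session

There is one attempt and no reset: what is moved stays moved. The work goes in short steps, Python scripts to look and compute and a tool call to move; the robot and the scene stay as the last step left them, time stands still between calls to the robot, and variables do not carry over. Pictures are saved under pics/ and viewed, at most 10 in all, crops included, and the job is handed in when it is done.

Besides the shell and the picture viewer there is one more tool, called after "Emit:" as a command line: name --argument value ..., lists and objects as JSON in quotes. servo_tool: Moves the arm, as the interface text tells. Its arguments: {"type":"object","properties":{"targets":{"type":"array","items":{"type":"array"}},"newtons":{"type":"number"}},"required":["targets"]}

```bash
mkdir -p pics; ls
python3 - <<'E'
from rig import r,cams
import cv2,numpy as np
for n in("scene","top"):
    im=cams.capture(n); cv2.imwrite(f"pics/{n}0.png",im[:,:,::-1])
    c=cams.get_calibration(n); R=cv2.Rodrigues(np.array(c["rvec"]))[0]; print(n,np.round(c["intrinsics"],1).tolist(),(-R.T@np.ravel(c["tvec"])).round(3),R.round(3).tolist())
o=r.get_obs();print({k:np.round(v,3) for k,v in o.items()})
E
```

```text
pics
scene [[377.7, 0.0, 319.6], [0.0, 377.7, 196.8], [0.0, 0.0, 1.0]] [ 1.03  -0.445  0.87 ] [[0.747, 0.665, -0.006], [0.489, -0.556, -0.672], [-0.45, 0.499, -0.741]]
top [[394.8, 0.0, 314.5], [0.0, 394.8, 202.9], [0.0, 0.0, 1.0]] [0.509 0.044 1.106] [[-0.022, -1.0, 0.007], [-0.998, 0.021, -0.055], [0.055, -0.009, -0.998]]
{'clock': np.float64(0.1), 'joint_pos': array([ 1.157,  0.616, -0.013,  1.425,  0.008,  1.103, -0.04 ]), 'joint_velocities': array([-0.001, -0.002, -0.   , -0.004, -0.001,  0.001, -0.001]), 'tau': array([ 1.0000e-03, -4.6004e+01,  2.1000e-01, -1.6625e+01, -6.1000e-02,
        1.7000e-02,  0.0000e+00]), 'tool_pos': array([ 0.245, -0.601,  0.218]), 'eef_rot': array([-3.139,  0.   ,  0.387]), 'ft_force': array([ 0.343, -0.371, -0.311]), 'torque': array([-0.038, -0.042,  0.011]), 'grip_force': np.float64(0.0), 'gripper_width': np.float64(0.998)}
```

View pics/scene0.png

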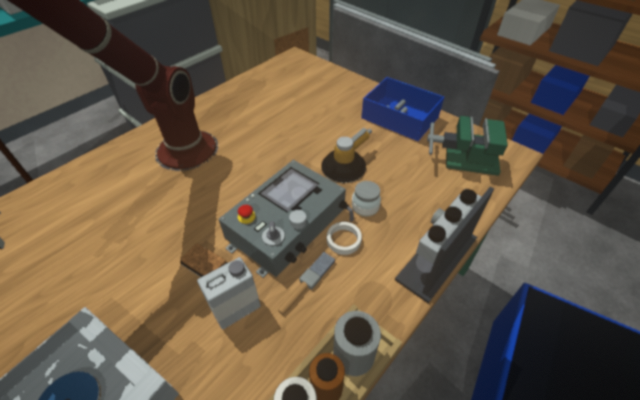

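View pics/top0.png

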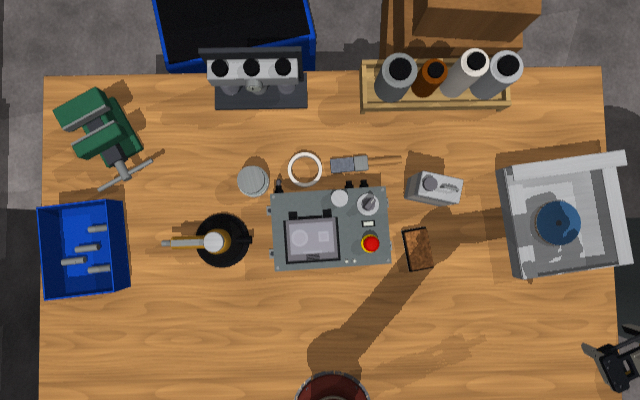

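The top view shows the box at about columns 271–391, rows 188–268. In it are the flap (286–340, 217–263), the estop at (371,243), the dial at (368,203) and the paste tin at (340,199). The scene view is blurry. I'll zoom in on the top view and measure the box corners.

```bash
cat > h.py <<'E'
import numpy as np,cv2
from rig import r,cams
def cal(n):
    c=cams.get_calibration(n); return np.array(c["intrinsics"]),np.array(c["rvec"]).ravel(),np.array(c["tvec"]).ravel()
def ray(n,uv,z):
    K,rv,t=cal(n);R=cv2.Rodrigues(rv)[0];C=-R.T@t
    d=R.T@np.linalg.solve(K,[uv[0],uv[1],1.]);return C+d*(z-C[2])/d[2]
def proj(n,P):
    K,rv,t=cal(n);return cv2.projectPoints(np.array(P,float).reshape(-1,3),rv,t,K,None)[0].reshape(-1,2)
E
python3 - <<'E'
from h import *
im=cv2.imread("pics/top0.png")
c=im[180:275,262:400]; cv2.imwrite("pics/crop0.png",cv2.resize(c,None,fx=5.7,fy=5.7,interpolation=cv2.INTER_CUBIC))
hsv=cv2.cvtColor(im,cv2.COLOR_BGR2HSV)
red=((hsv[...,0]<8)|(hsv[...,0]>172))&(hsv[...,1]>170)&(hsv[...,2]>100); red[:, :350]=0; red[:,400:]=0; red[:180]=0;red[280:]=0
v,u=np.nonzero(red);print("red",u.min(),u.max(),v.min(),v.max(),ray("top",(u.mean(),v.mean()),.12))
# box top: low-sat region vs wood
m=((hsv[...,1]<70)*255).astype(np.uint8); m[:185]=0;m[275:]=0;m[:,:262]=0;m[:,:][:,396:]=0
m=cv2.morphologyEx(m,cv2.MORPH_OPEN,np.ones((9,9)));m=cv2.morphologyEx(m,cv2.MORPH_CLOSE,np.ones((25,25)))
cn=max(cv2.findContours(m,0,2)[0],key=cv2.contourArea);q=cv2.boxPoints(cv2.minAreaRect(cn));print(q.round(1).tolist())
print([ray("top",p,.09).round(4).tolist() for p in q])
E
```

```text
red 364 378 237 251 [ 0.45866657 -0.10366952  0.12      ]
[[265.5, 193.60000610351562], [386.1000061035156, 185.10000610351562], [391.6000061035156, 262.79998779296875], [271.0, 271.29998779296875]]
[[0.5914, 0.1606, 0.09], [0.6069, -0.1513, 0.09], [0.4069, -0.1591, 0.09], [0.3923, 0.1496, 0.09]]
```

View pics/crop0.png

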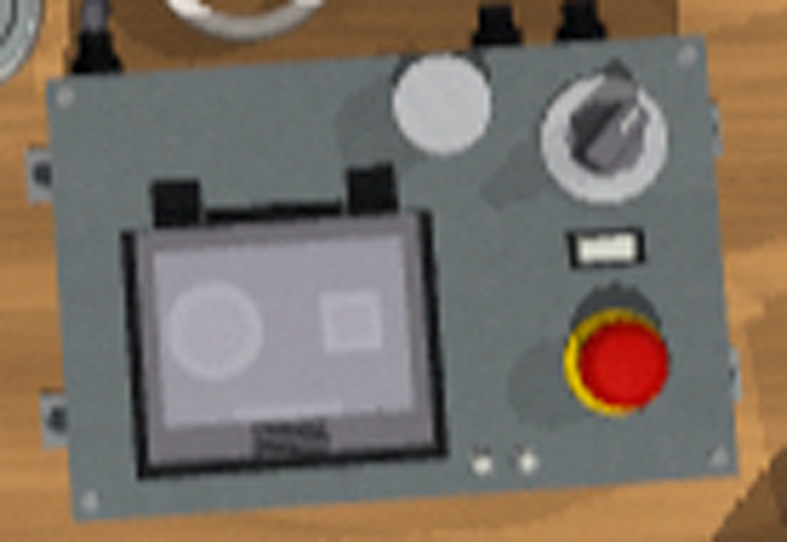

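The crop shows the round button on the left under the flap at crop (215,330) and the square one at (352,320). The ribs are at (290,437), and the box's top corners are about (48,80), (705,37), (737,473) and (75,520). Next I'll fit the box frame.

```bash
cat >> h.py <<'E'
def tomove(P,yaw):
    "shift in tool axes (mm) and z-turn (deg) to bring vertical tool to world P, yaw"
    o=r.get_obs();R=__import__('scipy.spatial.transform',fromlist=['Rotation']).Rotation.from_euler('xyz',o['eef_rot'])
    return (R.inv().apply(np.array(P)-o['tool_pos'])*1000).round(1),np.degrees(o['eef_rot'][2]-yaw).round(2)
E
python3 - <<'E'
from h import *
f=lambda p:(p[0]/5.7+262-.4,p[1]/5.7+180-.4)
loc=np.array([[100,150],[100,-150],[-100,-150],[-100,150]])/1000
W=np.array([ray("top",f(p),.09)[:2] for p in [(48,80),(705,37),(737,473),(75,520)]])
a=loc-loc.mean(0);b=W-W.mean(0);yaw=np.arctan2((a[:,0]*b[:,1]-a[:,1]*b[:,0]).sum(),(a*b).sum());c=W.mean(0)
Rz=np.array([[np.cos(yaw),-np.sin(yaw)],[np.sin(yaw),np.cos(yaw)]])
print("center",c.round(4),"yaw",yaw.round(4),"resid mm",((W-c-a@Rz.T)*1000).round(1).tolist())
L=lambda p,z:(Rz.T@(ray("top",f(p),z)[:2]-c)*1000).round(1)
print("ribs",L((290,437),.091),"round(refr. none)",L((215,330),.064),"square",L((352,320),.062),"estop",L((622,365),.125),"tin",L((441,104),.117),"dial",L((604,138),.1))
w=lambda x,y:(c+Rz@[x/1000,y/1000]).round(4)
print("hinge",w(29,50),"press",w(-65,50),"rbtn",w(-23,82))
np.savez("box.npz",c=c,yaw=yaw)
# scene check
P=[[*w(x,y),.09] for x,y in [(100,150),(100,-150),(-100,-150),(-100,150)]];print("scene px",proj("scene",P).round(0).tolist())
p=w(-65,50);print("above press z=.15:",tomove([*p,.15],yaw), tomove([*p,.22],yaw))
E
```

```text
center [ 0.4991 -0.0043] yaw 0.0453 resid mm [[-1.1, -1.0], [-1.4, 0.5], [1.6, 1.4], [0.9, -0.9]]
ribs [-68.7  50.6] round(refr. none) [-19.5  81.9] square [-19.2  18.4] estop [-44.7 -95.6] tin [ 74.5 -25.7] dial [ 55.5 -98.8]
hinge [0.5258 0.0469] press [0.4319 0.0427] rbtn [0.4724 0.0765]
scene px [[345.0, 189.0], [272.0, 260.0], [217.0, 219.0], [293.0, 160.0]]
above press z=.15: (array([ 416.1, -525.7,   68.8]), np.float64(19.57)) (array([ 416.1, -525.9,   -1.2]), np.float64(19.57))
```

Emit:
servo_tool --targets '[[[15,-19,0],[0,0,0],1],[[30,-38,0],[0,0,0],1],[[30,-38,0],[0,0,0],1],[[30,-38,0],[0,0,0],1],[[30,-38,0],[0,0,0],1],[[30,-38,0],[0,0,0],1],[[30,-38,0],[0,0,0],1],[[30,-38,0],[0,0,0],1],[[30,-38,0],[0,0,0],1],[[30,-38,0],[0,0,0],1],[[30,-38,0],[0,0,0],1],[[30,-38,0],[0,0,0],1],[[30,-38,0],[0,0,0],1],[[30,-38,0],[0,0,0],1],[[11,-13,0],[0,0,0],1],[[0,0,0],[0,0,9.8],1],[[0,0,0],[0,0,9.8],1],[[0,0,0],[0,0,0],1]]' --newtons 10

```text
clock: 2.35
tool_pos: [0.4317, 0.0422, 0.2184]
eef_rot: [3.141, 0.001, 0.047]
ft_force: [0.5, -1.2, 0.6]
gripper_width: 0.004
grip_force: 0.0
```

Run:
```python
from h import *
b=np.load("box.npz");c,y=b["c"],b["yaw"];Rz=np.array([[np.cos(y),-np.sin(y)],[np.sin(y),np.cos(y)]])
print(tomove([*(c+Rz@[-.065,.05]),.10],y),r.get_obs()['eef_rot'],r.get_obs()['gripper_width'],r.get_obs()['ft_force'].round(2))
```

```text
(array([  0.3,  -0.5, 118.4]), np.float64(0.1)) [3.14136502e+00 7.56684038e-04 4.69772989e-02] 0.004072149265119533 [ 0.5  -1.23  0.58]
```

Emit:
servo_tool --targets '[[[0,0,30],[0,0,0],1],[[0,0,40],[0,0,0],1],[[0,0,30],[0,0,0],1],[[0,0,15],[0,0,0],1],[[0,0,0],[0,0,0],1],[[0,0,0],[0,0,0],1]]'

```text
clock: 3.1
tool_pos: [0.4325, 0.0422, 0.1042]
eef_rot: [-3.141, -0.001, 0.046]
ft_force: [-0.0, 0.5, 0.2]
gripper_width: 0.003
grip_force: 0.0
```

Run:
```python
from h import *
a=cams.capture("scene")[:,:,::-1][140:270,200:370];b=cams.capture("top")[:,:,::-1][180:280,262:400]
A=cv2.resize(a,(700,535),interpolation=cv2.INTER_CUBIC);cv2.imwrite("pics/c1.png",A)
print(r.get_obs()['tool_pos'],r.get_obs()['ft_force'])
```

```text
[0.43271033 0.04219008 0.10448842] [-0.47999768  0.0803498   0.3399881 ]
```

View pics/c1.png

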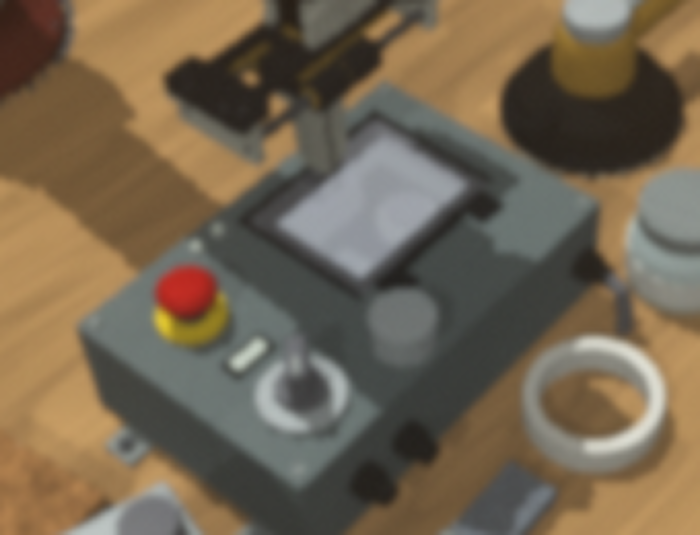

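The fingertips hang over the rib area at the flap's front edge, crop (320,165). Everything else is clear, so I'll press in small steps.

Emit:
servo_tool --targets '[[[0,0,6],[0,0,0],1],[[0,0,5],[0,0,0],1],[[0,0,3],[0,0,0],1],[[0,0,2],[0,0,0],1],[[0,0,1],[0,0,0],1],[[0,0,0],[0,0,0],1]]'

```text
clock: 3.95
tool_pos: [0.432, 0.0421, 0.0867]
eef_rot: [-3.142, -0.0, 0.045]
ft_force: [-1.0, -0.1, 3.3]
gripper_width: 0.005
grip_force: 1.7
```

Emit:
servo_tool --targets '[[[0,0,1.5],[0,0,0],1],[[0,0,1],[0,0,0],1],[[0,0,0],[0,0,0],1]]'

```text
clock: 4.32
tool_pos: [0.4322, 0.0421, 0.0843]
eef_rot: [-3.142, -0.0, 0.045]
ft_force: [-1.3, -1.2, 4.2]
gripper_width: 0.004
grip_force: 2.3
```

Emit:
servo_tool --targets '[[[0,0,1],[0,0,0],1],[[0,0,1],[0,0,0],1],[[0,0,0],[0,0,0],1]]'

```text
clock: 4.7
tool_pos: [0.4322, 0.0421, 0.0839]
eef_rot: [3.141, -0.001, 0.045]
ft_force: [-4.1, -0.2, 20.7]
gripper_width: 0.004
grip_force: 10.5
```

It has reached the hard stop. Now I'll let go with a quick rise.

Emit:
servo_tool --targets '[[[0,0,-20],[0,0,0],1],[[0,0,-45],[0,0,0],1],[[0,0,-50],[0,0,0],1],[[0,0,-35],[0,0,0],1],[[0,0,-10],[0,0,0],1],[[0,0,0],[0,0,0],1],[[0,0,0],[0,0,0],1],[[0,0,0],[0,0,0],1],[[0,0,0],[0,0,0],1],[[0,0,0],[0,0,0],1],[[0,0,0],[0,0,0],1],[[0,0,0],[0,0,0],1],[[0,0,0],[0,0,0],1],[[0,0,0],[0,0,0],1]]'

```text
clock: 6.45
tool_pos: [0.432, 0.0421, 0.2422]
eef_rot: [-3.142, -0.0, 0.045]
ft_force: [0.6, -0.0, 0.4]
gripper_width: 0.005
grip_force: 0.0
```

Run:
```python
from h import *
a=cams.capture("scene")[:,:,::-1][90:270,200:400];b=cams.capture("top")[:,:,::-1][170:280,262:400]
A=cv2.resize(a,(440,396),interpolation=cv2.INTER_CUBIC);B=cv2.resize(b,(355,283),interpolation=cv2.INTER_CUBIC);B=cv2.copyMakeBorder(B,0,113,0,0,0)
cv2.imwrite("pics/c2.png",np.hstack([A,B]))
b=np.load("box.npz");c,y=b["c"],b["yaw"];Rz=np.array([[np.cos(y),-np.sin(y)],[np.sin(y),np.cos(y)]])
print(r.get_obs()['tool_pos'],r.get_obs()['ft_force'],tomove([*(c+Rz@[-.023,.082]),.07],y))
```

```text
[0.43203654 0.04212239 0.24220147] [ 0.67936057  0.42070164 -0.4622808 ] (array([ 41.8, -32.6, 172.2]), np.float64(-0.03))
```

View pics/c2.png

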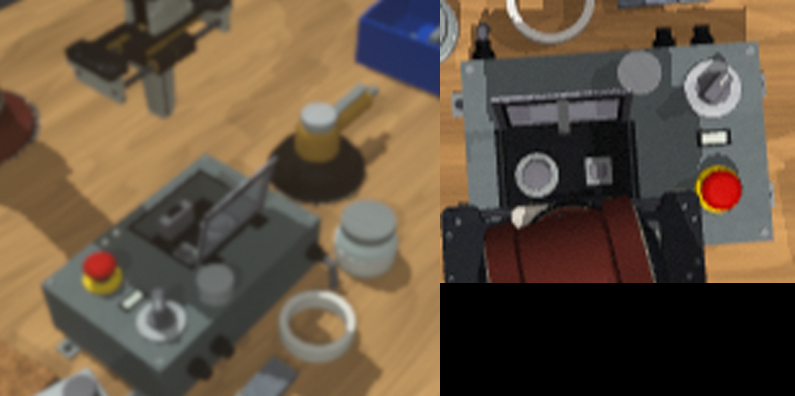

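The flap is open. In the top view the round button shows at crop (537,174), i.e. pixel (299.7,237.2), and the flap's upper edge spans crop (492,100)–(632,93). I'll compare the button's position with the model.

Run:
```python
from h import *
b=np.load("box.npz");c,y=b["c"],b["yaw"];Rz=np.array([[np.cos(y),-np.sin(y)],[np.sin(y),np.cos(y)]])
g=lambda u,v,z:ray("top",((u-440)/2.572+262-.3,v/2.572+170-.3),z)[:2]
for n,u,v,z in [("btn",537,174,.064),("sq",598,169,.062),("edgeL",492,100,.196),("edgeR",632,93,.196)]:
    p=g(u,v,z);print(n,p.round(4),(Rz.T@(p-c)*1000).round(1))
print(tomove([*g(537,174,.064),.07],y))
```

```text
btn [0.4763 0.0763] [-19.2  81.6]
sq [0.4799 0.0138] [-18.3  19. ]
edgeL [0.5474 0.1112] [ 53.5 113.2]
edgeR [ 0.551  -0.0145] [ 51.4 -12.5]
(array([ 45.7, -32.2, 172.2]), np.float64(-0.03))
```

Emit:
servo_tool --targets '[[[22,-16,0],[0,0,0],1],[[21,-16,0],[0,0,0],1],[[0,0,0],[0,0,0],1],[[0,0,30],[0,0,0],1],[[0,0,45],[0,0,0],1],[[0,0,45],[0,0,0],1],[[0,0,30],[0,0,0],1],[[0,0,18],[0,0,0],1],[[0,0,0],[0,0,0],1],[[0,0,0],[0,0,0],1]]'

```text
clock: 7.8
tool_pos: [0.4738, 0.0757, 0.075]
eef_rot: [3.142, -0.001, 0.044]
ft_force: [0.6, -0.4, 0.0]
gripper_width: 0.003
grip_force: 0.0
```

Emit:
servo_tool --targets '[[[0,0,6],[0,0,0],1],[[0,0,5],[0,0,0],1],[[0,0,3],[0,0,0],1],[[0,0,2],[0,0,0],1],[[0,0,1],[0,0,0],1],[[0,0,0],[0,0,0],1]]'

```text
clock: 8.55
tool_pos: [0.4739, 0.076, 0.0582]
eef_rot: [3.141, -0.001, 0.045]
ft_force: [-1.5, -0.8, 10.9]
gripper_width: 0.004
grip_force: 5.3
```

Emit:
servo_tool --targets '[[[0,0,1],[0,0,0],1],[[0,0,0],[0,0,0],1]]'

```text
clock: 8.8
tool_pos: [0.474, 0.076, 0.0581]
eef_rot: [3.141, -0.002, 0.045]
ft_force: [-3.7, -1.1, 17.2]
gripper_width: 0.002
grip_force: 9.0
```

The button bottomed out at z 0.058. Next: rise, cross over the flap and drop down behind it.

Emit:
servo_tool --targets '[[[0,0,-20],[0,0,0],1],[[0,0,-45],[0,0,0],1],[[0,0,-50],[0,0,0],1],[[0,0,-50],[0,0,0],1],[[0,0,-30],[0,0,0],1],[[0,0,0],[0,0,0],1],[[25,8,0],[0,0,0],1],[[40,12,0],[0,0,0],1],[[35,11,0],[0,0,0],1],[[0,0,0],[0,0,0],1],[[0,0,0],[0,0,0],1]]'

```text
clock: 10.18
tool_pos: [0.5733, 0.0499, 0.2493]
eef_rot: [-3.141, 0.004, 0.045]
ft_force: [-1.0, 0.2, -0.1]
gripper_width: 0.006
grip_force: 0.0
```

Run:
```python
from h import *
a=cams.capture("scene")[:,:,::-1][90:270,200:400];b=cams.capture("top")[:,:,::-1][170:280,262:400]
A=cv2.resize(a,(440,396),interpolation=cv2.INTER_CUBIC);B=cv2.resize(b,(355,283),interpolation=cv2.INTER_CUBIC);B=cv2.copyMakeBorder(B,0,113,0,0,0)
cv2.imwrite("pics/c3.png",np.hstack([A,B]))
b=np.load("box.npz");c,y=b["c"],b["yaw"];Rz=np.array([[np.cos(y),-np.sin(y)],[np.sin(y),np.cos(y)]])
print(r.get_obs()['tool_pos'],Rz.T@(r.get_obs()['tool_pos'][:2]-c),tomove([*(c+Rz@[.075,.05]),.15],y))
```

```text
[0.57342423 0.05019634 0.25047817] [0.07673814 0.05111917] (array([ -1.5,   1.1, 100.5]), np.float64(0.05))
```

View pics/c3.png

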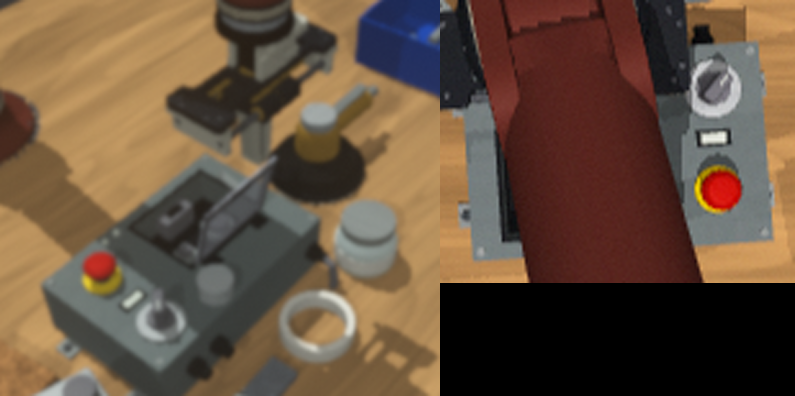

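The finger is above and behind the open flap at scene crop (258,150), and the tin is clear. I'll drop down behind the flap and start pushing.

Emit:
servo_tool --targets '[[[0,0,25],[0,0,0],1],[[0,0,45],[0,0,0],1],[[0,0,30],[0,0,0],1],[[0,0,0],[0,0,0],1],[[-6,1,-3],[0,0,0],1],[[-9,0,-4],[0,0,0],1],[[-9,0,-4],[0,0,0],1],[[-8,0,-4],[0,0,0],1],[[0,0,0],[0,0,0],1]]'

```text
clock: 11.4
tool_pos: [0.543, 0.0471, 0.1673]
eef_rot: [-3.142, -0.002, 0.045]
ft_force: [2.0, 0.3, 0.5]
gripper_width: 0.007
grip_force: 0.7
```

Emit:
servo_tool --targets '[[[-3,0,-6],[0,0,0],1],[[-3,0,-6],[0,0,0],1],[[-4,0,-5],[0,0,0],1],[[-5.4,0,0.5],[0,0,0],1],[[-5.4,0,0.5],[0,0,0],1],[[-5.4,0,0.5],[0,0,0],1],[[-5.3,0,1.4],[0,0,0],1],[[-5.3,0,1.4],[0,0,0],1],[[-5.3,0,1.5],[0,0,0],1],[[-5,0,2.3],[0,0,0],1],[[-5,0,2.3],[0,0,0],1],[[-4.8,0,2.3],[0,0,0],1]]'

```text
clock: 12.9
tool_pos: [0.486, 0.0446, 0.1704]
eef_rot: [-3.141, -0.001, 0.045]
ft_force: [3.9, 1.0, 0.3]
gripper_width: 0.008
grip_force: 1.4
```

Run:
```python
from h import *
a=cams.capture("scene")[:,:,::-1][90:270,200:400]
cv2.imwrite("pics/c4.png",cv2.resize(a,(660,594),interpolation=cv2.INTER_CUBIC))
b=np.load("box.npz");c,y=b["c"],b["yaw"];Rz=np.array([[np.cos(y),-np.sin(y)],[np.sin(y),np.cos(y)]])
print(r.get_obs()['tool_pos'],Rz.T@(r.get_obs()['tool_pos'][:2]-c),r.get_obs()['ft_force'])
```

```text
[0.48485038 0.04452256 0.17007716] [-0.01200174  0.04946031] [ 2.68733736  0.96241819 -0.90721129]
```

View pics/c4.png

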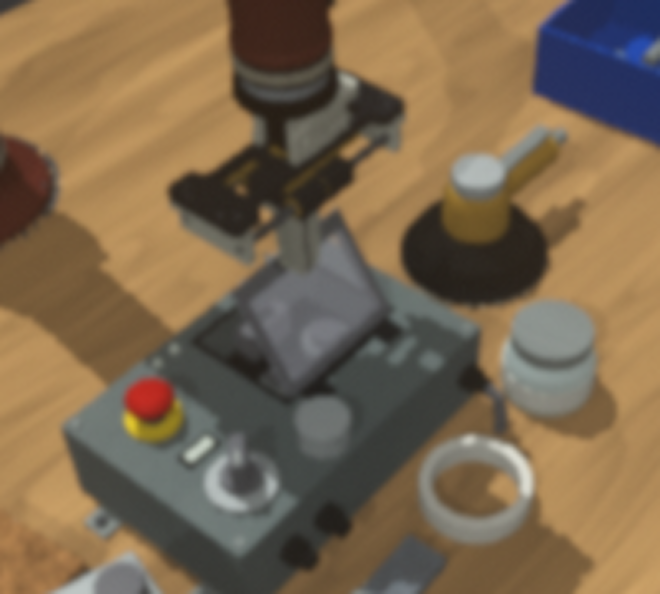

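The flap is at about 60° and the finger is on its outer face about 15 mm from the front edge, crop (300,265). I'll carry on along the arc.

Emit:
servo_tool --targets '[[[-4.3,0,3.1],[0,0,0],1],[[-4.3,0,3.1],[0,0,0],1],[[-4.3,0,3.1],[0,0,0],1],[[-3.8,0,3.9],[0,0,0],1],[[-3.8,0,3.9],[0,0,0],1],[[-3.8,0,3.9],[0,0,0],1],[[-3.1,0,4.5],[0,0,0],1],[[-3.1,0,4.5],[0,0,0],1],[[-3.1,0,4.5],[0,0,0],1],[[-2.3,0,5],[0,0,0],1],[[-2.3,0,5],[0,0,0],1],[[-2.3,0,5],[0,0,0],1],[[-1.5,0,5.2],[0,0,0],1],[[-1.5,0,5.2],[0,0,0],1],[[-1.5,0,5.2],[0,0,0],1]]'

```text
clock: 14.82
tool_pos: [0.4411, 0.0426, 0.1051]
eef_rot: [-3.141, -0.0, 0.045]
ft_force: [3.3, 0.4, 3.1]
gripper_width: 0.008
grip_force: 1.8
```

Run:
```python
from h import *
a=cams.capture("scene")[:,:,::-1][90:270,200:400]
cv2.imwrite("pics/c5.png",cv2.resize(a,(660,594),interpolation=cv2.INTER_CUBIC))
b=np.load("box.npz");c,y=b["c"],b["yaw"];Rz=np.array([[np.cos(y),-np.sin(y)],[np.sin(y),np.cos(y)]])
print(r.get_obs()['tool_pos'],Rz.T@(r.get_obs()['tool_pos'][:2]-c),r.get_obs()['ft_force'])
```

```text
[0.44008941 0.04250168 0.10450252] [-0.05680831  0.04946751] [2.69516812 1.07931259 2.29742377]
```

View pics/c5.png

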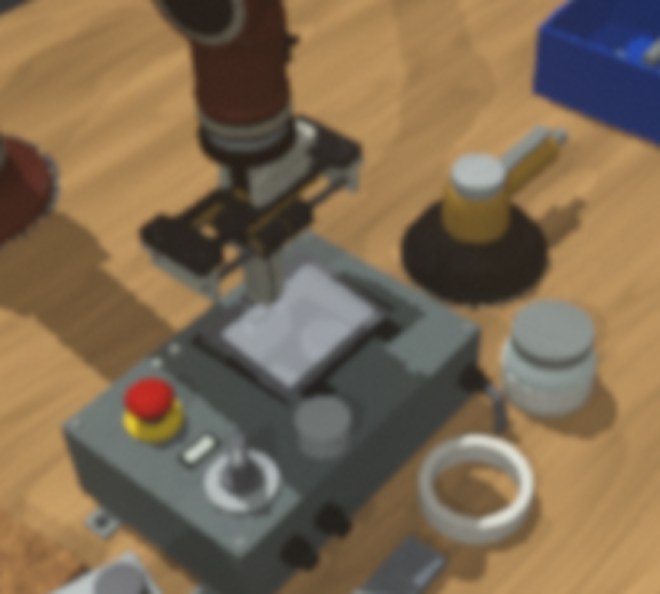

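The flap is nearly closed, with the finger on it near the front edge at crop (262,300). I'll finish by pressing to the stop.

Emit:
servo_tool --targets '[[[-0.7,0,5],[0,0,0],1],[[-0.5,0,5],[0,0,0],1],[[-0.2,0,4],[0,0,0],1],[[0,0,3],[0,0,0],1],[[0,0,2],[0,0,0],1],[[0,0,1],[0,0,0],1],[[0,0,0],[0,0,0],1]]'

```text
clock: 15.75
tool_pos: [0.4394, 0.0425, 0.0853]
eef_rot: [-3.142, 0.001, 0.045]
ft_force: [0.4, -0.2, 3.2]
gripper_width: 0.005
grip_force: 1.8
```

Emit:
servo_tool --targets '[[[0,0,1],[0,0,0],1],[[0,0,1],[0,0,0],1],[[0,0,0.5],[0,0,0],1],[[0,0,0],[0,0,0],1]]'

```text
clock: 16.25
tool_pos: [0.4395, 0.0425, 0.0844]
eef_rot: [3.141, -0.0, 0.045]
ft_force: [-2.3, 0.0, 18.8]
gripper_width: 0.008
grip_force: 9.5
```

It's at the stop with 19 N. I'll let go and rise.

Emit:
servo_tool --targets '[[[0,0,-3],[0,0,0],1],[[0,0,-6],[0,0,0],1],[[0,0,-10],[0,0,0],1],[[0,0,-30],[0,0,0],1],[[0,0,-45],[0,0,0],1],[[0,0,-45],[0,0,0],1],[[0,0,-30],[0,0,0],1],[[0,0,0],[0,0,0],1],[[0,0,0],[0,0,0],1],[[0,0,0],[0,0,0],1],[[0,0,0],[0,0,0],1],[[0,0,0],[0,0,0],1]]'

```text
clock: 17.75
tool_pos: [0.4395, 0.0424, 0.2513]
eef_rot: [-3.142, 0.001, 0.045]
ft_force: [0.3, 0.9, -0.1]
gripper_width: 0.005
grip_force: 0.0
```

Run:
```python
from h import *
a=cams.capture("scene")[:,:,::-1][90:270,200:400]
cv2.imwrite("pics/c6.png",cv2.resize(a,(660,594),interpolation=cv2.INTER_CUBIC))
print(r.get_obs()['tool_pos'],r.get_obs()['ft_force'])
```

```text
[0.4395666  0.04248304 0.25152321] [-0.70516188  0.61779079 -0.43138829]
```

View pics/c6.png

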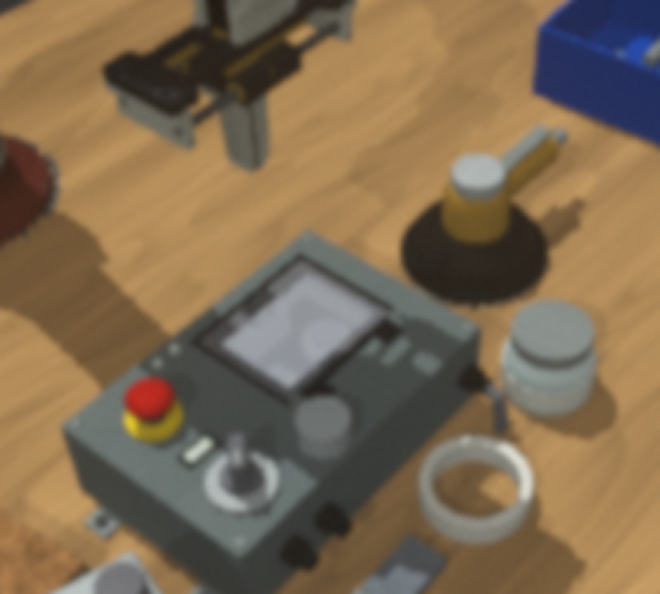

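The flap has stayed flush for over a second with the hand clear (crop 200–395, 255–400), and everything else is where it was. I'll hand it in.

```bash
python3 -c "
from rig import close_job
print(close_job())"
```

```text
the job is handed in; nothing more can be done
None
```

The job is handed in: the flap popped open, the round button was pressed right down to its stop and released, and the flap was pushed shut and is staying flush on its own, with nothing else seen to have moved, in about 18 s.

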